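# Check a watch case knife's blade in the lamp light

## Robot

A 6-joint arm with a two-finger parallel gripper is mounted at the origin on the work surface. World frame = base frame: x ahead of the robot, y to its left, z up, the work surface at z = 0. Lengths are in m, angles in rad, forces in N, time in s.
With the tool pointing down it reaches from about 0.375 to 0.9 m from the base axis. Payload 3.1 kg.
Tool frame: the origin (TCP) lies between the finger pads; the fingertips stand 22 mm ahead of it and the grasp point (between the pads) lies 3 mm ahead of it; z points along the fingers, y is the line along which they close (so a half turn about z gives the same grasp; the last joint's range is limited). The gripper opens to 87 mm and grips with 3 to 60 N. Pads are 19 mm wide; open, the fingers measure 117 mm over their backs; the gripper's body (75 mm by 190 mm) begins 51 mm behind the grasp point.
Start: joints at [-1.347, 0.527, 1.433, -0, 1.181, -0.178], TCP at [0.245, -0.575, 0.245] pointing down, gripper open.
Joint ranges: [-3.08, 3.08], [-0.75, 2.2], [0.22, 2.44], [-1.43, 4.57], [0, 2.65], [-2.85, 2.85]. Speed limits (rad/s): [2.79, 2.79, 3.14, 3.14, 3.14, 3.14].

## Interface

Orientations are given as a unit quaternion [x, y, z, w].
In Python, from rig import get_obs, camera, get_calibration, hand_in, cut_out gives the robot as it stands.
- The arm moves only by the shell command python3 -m inch 'ROWS' [OPENING] [FORCE]. ROWS is JSON, one flat list of numbers, 6 for each row, row after row: the shift along the tool's x, y, z scaled (see below), then the turn, a rotation vector about the tool's x, y, z scaled (see below). A call has 1 to 20 rows; each row is the pose to reach, as a shift and turn from the pose commanded when the call began, along the tool's axes at that moment; what a row does not reach only later rows make up. The controller multiplies each number of a shift by 0.08 m and each number of a turn by 90 degrees. A row lasts 1/12 s, in which the tool goes at most 41.7 mm and 7.16 degrees, less where a joint would pass 70% of its speed; a pose out of reach is approached as far as the arm can. A call with a number of a shift or a turn outside -1 to 1 is refused whole. A call with a gripper value outside its range is refused whole. OPENING is the finger opening in mm, from 0 to 87, set as the call begins (- or left out, the last holds). The fingers move at their own pace and stop on an object; FORCE is the grip in N (left out, the last holds). Time passes only in rows, so rows that repeat a pose let the fingers close. It gives the time, the measured TCP pose, the force, the opening and the grip force at its end, in the units of the state.
- get_obs(): the state, without advancing time (a new reading comes with each control period).
- camera(name): name is "scene" or "side" or "wrist"; returns the picture (400x640x3 uint8, red, green, blue); there is no depth.
- get_calibration(name): a dict with "vertical_fov" (degrees; the focal length in pixels is half the picture's height over the tangent of half this angle, whatever the lens; pixels are square), "cx", "cy" (the principal point, pixels), "T" (4x4, takes a point from camera to world coordinates). Camera axes: x right, y down, z forward; pixel columns grow to the right and rows downward; lengths in m; the calibration is good to about 2 mm. The wrist camera is an equidistant fisheye: a pixel r from the principal point sees the ray r / f radians off the axis. A picture is of the moment at which its call begins: read the wrist's pose just before it. get_calibration takes no time and is no camera call; for the wrist camera it gives the pose at the moment of the call.
- hand_in(): hands the job in; it is judged then, once.
Trained networks look in the newest picture that a camera, given by its name, has taken for a name from the list of things; names that differ only in an ending like _2 or _b are one class to them, and where a whole thing is asked for, a point or a joint stands for the part that bears it (a point fixed in the world has none). Each returns a list of dicts, best first, with "conf" (0 to 1); they miss things now and then, are a little off and sometimes report something else, mostly with a low value. They report only what shows in the picture. A call takes as long as a camera call.
- cut_out(camera, thing): "region" (400x640 bool, what is visible of it) and "bbox" ([left, top, right, bottom] in pixels, round what is visible of it).
The state is a dict: "time": time; "q": joint angles; "joint_velocities": joint speeds; "joint_torque": joint torques, N m; "position": TCP position; "tool_rot": TCP orientation; "ft_force": force on the tool from outside, world axes, zero at the start; "moment": the same for the moment, N m; "grip_width": finger opening in m; "grip_force": force on a finger pad.
Only numpy, scipy, OpenCV 4.12 (cv2) and the standard library are available. Lean on these libraries where they do the work, as an engineer would, in place of code of your own. Each camera call takes 0.05 s, during which the arm holds its last target. There are 200 camera calls.

## Task

Switch on the bench lamp by pressing the pedal on its base down to its stop, then draw the red-handled case knife out of the walnut rack and turn it from upright to level, with a broad flat of the blade facing up, so the blade can be looked over in the light. Finish holding it still in the gripper with the blade over the middle of the green mat and at least 10 cm above the worktop; do not set it down or let go of it, and leave the other tools and things where they are.

Things in the scene. Friction and masses are not known exactly. Their poses are not given: they have to be found in the camera images.
- pedal (a joint): Angle of the lamp's pedal, rad: 0 = up (released), 0.20 = down on its stop. A spring pushes it back up: about 3 N on the middle of its pad starts it moving and about 6.5 N holds it on the stop. It springs up again when released; the lamp stays on.
- pedal_pad (a point): Middle of the upper face of the black ribbed rubber pad (46 long, 56 wide) on the steel pedal, at the robot's side of the lamp's base. z is normal to the pad. The pedal is hinged along its far edge, 55 mm beyond this point; released, its near end stands up 0.20 rad. This point goes down 11 mm to the stop.
- lamp: Grey bench lamp, fixed. Origin: on the worktop under the middle of its base (210 x 124 x 20 mm); x points from pedal to pole. The pole stands 70 mm along x and 30 mm along y from the origin and leans away from the pedal; the head is over 400 mm up.
- rack: Walnut rack, fixed: block 64 (x) x 232 (y) mm, top 62 mm above the worktop, plinth 84 x 250 x 8 mm. Origin on the worktop under its middle; x away from the robot, y along the row. Six slots 7 (x) x 18 (y) mm, 48 mm deep, in a row at y = -95, -57, -19, 19, 57, 95 mm. Tools stand in the second, fourth and sixth, in any order.
- knife: Case knife: flat red handle 12 (x) x 20 (y) x 90 (z) mm with brass collar; flat blunt steel blade 3 (x) x 14 (y) mm, 42 mm long. Stands handle up, blade in a slot, handle's foot on the rack's top. Origin at the handle's foot, on its axis; z up the handle, x normal to the broad flats, y along the rack's row. About 50 g. Must rise 42 mm to leave the slot.
- knife_grip (a point): Middle of the red handle, 45 mm above its foot; same axes as the knife.
- knife_blade (a point): Middle of the blade, 21 mm beyond the handle's foot (66 mm from the middle of the handle); same axes as the knife.
- knife_tip (a point): Tip of the blade, 42 mm beyond the handle's foot; same axes as the knife.
- mat_mid (a point): Middle of the upper face of the green silicone mat, 200 (x) x 200 (y) x 3 mm, lying fixed on the worktop.
- file_grip (a point): Middle of the pale wooden round handle (18 mm thick, 82 mm tall) of the pivot file standing in the rack; 41 mm above the rack's top. To be left alone.
- reamer_grip (a point): Middle of the blue round handle (17 mm thick, 82 mm tall) of the reamer standing in the rack; 41 mm above the rack's top. To be left alone.
- holder: Black plastic movement holder, 30 x 64 x 17 mm, with a brass watch movement, lying on the far part of the mat. Origin under its middle. To be left alone.
- loupe: Steel loupe, 40 mm across, 32 mm tall, standing on the worktop. Origin under its middle. To be left alone.
- driver_a: Chrome screwdriver with a yellow cap, 102 mm long, 9 mm thick, lying on the worktop along its x (blade to +x). Origin under the middle of its 78 mm handle. To be left alone.
- driver_b: Chrome screwdriver with a green cap, 102 mm long, 9 mm thick, lying on the worktop along its x (blade to +x). Origin under the middle of its 78 mm handle. To be left alone.
- dome: Round glass dust dome on a walnut foot, 100 mm across, 84 mm tall with its knob. Origin under its middle. To be left alone.

How it is judged:
By the outcome, as a careful person would: the job done as asked, in the order asked, and still so for the second after the job is handed in, while the arm keeps its last pose, push and grip.
It also fails if it takes over 48 s, if anything falls off the work surface, if the arm or the gripper's body presses on something with over 40 N, if the wrist force passes 120 N, or if a joint passes its speed limit or range.

## Working session

There is one attempt and no reset: what is moved stays moved. The work goes in short steps, Python scripts to look and compute and a shell command to move; the robot and the scene stay as the last step left them, time stands still between calls to the robot, and variables do not carry over. Pictures are saved under pics/ and viewed, at most 10 in all, crops included, and the job is handed in when it is done.

```bash
ls; mkdir -p pics; python3 - <<'E'
from rig import *
import cv2,numpy as np
o=get_obs();print(o['time'],o['position'],o['tool_rot'],o['grip_width'])
for n in('scene','side','wrist'):
    im=camera(n);cv2.imwrite(f'pics/{n}0.png',im[...,::-1])
    c=get_calibration(n);print(n,c['vertical_fov'],c['cx'],c['cy'],np.round(c['T'],4).tolist())
    for t in['pedal_pad','lamp','rack','knife','file_grip','reamer_grip','holder','loupe','driver_a','dome']:
        try:
            for d in cut_out(n,t)[:2]:
                v,u=np.nonzero(d['region']);print(n,t,round(d['conf'],2),np.round(d['bbox']),round(u.mean(),1),round(v.mean(),1))
        except Exception as e:print(n,t,e)
E
```

```text
pics
0.0 [ 0.24486356 -0.57430872  0.24356923] [ 9.79788680e-01  2.00032538e-01 -3.25217237e-05 -1.06078350e-03] 0.08752331662973893
scene 48.55321952733802 309.95847354624556 189.6704118180988 [[0.7963, 0.3191, -0.5139, 1.0966], [0.6049, -0.4245, 0.6737, -0.8075], [-0.0031, -0.8473, -0.5311, 0.7147], [0.0, 0.0, 0.0, 1.0]]
scene pedal_pad 0.54 [352. 145. 373. 166.] 361.1 154.3
scene lamp 0.81 [334.  26. 522. 183.] 424.1 98.2
scene rack 0.95 [297. 185. 383. 248.] 338.4 217.4
scene knife 0.66 [341. 170. 350. 204.] 347.5 186.5
scene knife 0.29 [349. 146. 374. 168.] 360.8 154.6
scene file_grip 0.76 [362. 163. 372. 193.] 366.8 178.1
scene reamer_grip 0.48 [325. 187. 331. 215.] 326.4 199.6
scene holder 0.6 [252. 269. 266. 290.] 258.2 279.9
scene loupe 0.52 [298. 190. 309. 205.] 301.5 197.4
scene driver_a 0.65 [146. 308. 178. 320.] 162.4 313.0
scene driver_a 0.47 [298. 185. 382. 249.] 338.6 217.2
scene dome 0.79 [309. 269. 360. 318.] 334.1 293.5
scene dome 0.3 [344. 174. 352. 202.] 347.7 187.2
side 42.13223793008522 325.1722153458911 199.15121170152364 [[-0.7671, -0.3423, 0.5426, -0.1974], 
[... 204 characters left out ...]
fe 0.59 [275. 185. 287. 219.] 280.8 202.2
side file_grip 0.53 [251. 201. 260. 231.] 254.9 214.4
side reamer_grip 0.53 [305. 179. 306. 207.] 305.3 193.1
side holder 0.49 [359. 182. 373. 194.] 364.1 188.1
side loupe 0.82 [320. 247. 340. 266.] 329.3 253.1
side dome 0.62 [292. 158. 328. 190.] 310.0 172.4
wrist 65.70646984690485 321.7954425125085 193.64361414830378 [[0.3922, -0.8811, -0.2644, 0.3178], [-0.9199, -0.3755, -0.1132, -0.5433], [0.0004, 0.2876, -0.9578, 0.3851], [0.0, 0.0, 0.0, 1.0]]
wrist pedal_pad 0.41 [105.  59. 149.  66.] 127.0 62.0
wrist lamp 0.22 [313.   2. 320.  10.] 317.0 5.4
wrist holder 0.75 [ 93.  58. 149.  64.] 125.3 62.1
wrist driver_a 0.84 [105.  58. 150.  63.] 128.2 61.9
```

View pics/scene0.png

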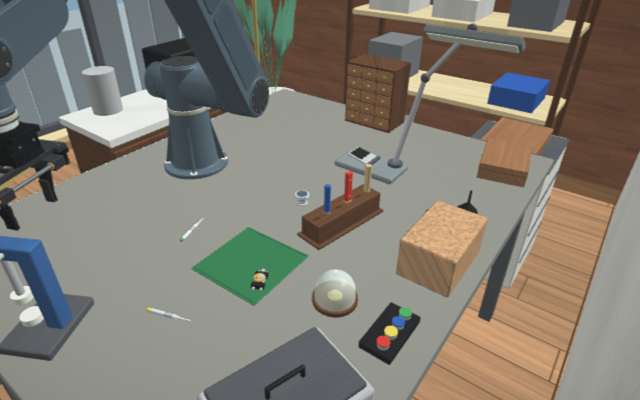

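View pics/side0.png

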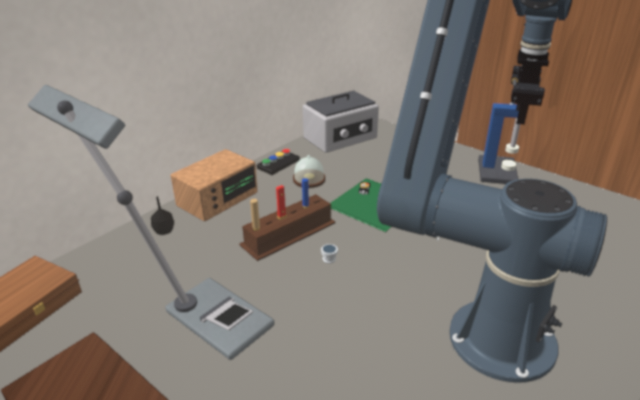

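The scene view shows the knife at (348,187), reamer at (327,199), file at (367,178), the rack block, the green mat around (250,264), and the pedal pad at (361,155). The side view shows the pedal at (229,315), knife at (281,202) and loupe at (329,253).

```bash
cat > h.py <<'E'
import numpy as np, cv2
from rig import *
def ray(n,u,v,c=None):
    c=c or get_calibration(n); f=200/np.tan(np.radians(c['vertical_fov']/2))
    x,y=(u-c['cx']),(v-c['cy'])
    if n=='wrist':
        r=np.hypot(x,y)+1e-9; a=r/f; d=np.array([x/r*np.sin(a),y/r*np.sin(a),np.cos(a)])
    else: d=np.array([x/f,y/f,1.]); d/=np.linalg.norm(d)
    T=np.array(c['T']); return T[:3,3],T[:3,:3]@d
def plane(n,u,v,z,c=None):
    o,d=ray(n,u,v,c); return o+d*(z-o[2])/d[2]
def tri(rs):
    A=sum(np.eye(3)-np.outer(d,d) for o,d in rs);b=sum((np.eye(3)-np.outer(d,d))@o for o,d in rs)
    p=np.linalg.solve(A,b); return p,[np.linalg.norm((np.eye(3)-np.outer(d,d))@(p-o))for o,d in rs]
E
python3 - <<'E'
from h import *
np.set_printoptions(precision=4,suppress=True)
for k,a,b in[('knife',(347.5,186.5),(280.8,202.2)),('file',(366.8,178.1),(254.9,214.4)),('reamer',(326.8,199.6),(305.3,193.1)),('pad',(361.1,154.3),(229.3,315.3))]:
    print(k,*tri([ray('scene',*a),ray('side',*b)]))
for n in('scene','side'):
    im=cv2.imread(f'pics/{n}0.png');h=cv2.cvtColor(im,cv2.COLOR_BGR2HSV)
    m=((h[...,0]>55)&(h[...,0]<85)&(h[...,1]>120)).astype(np.uint8)
    k,l,s,_=cv2.connectedComponentsWithStats(m);i=1+s[1:,4].argsort()[::-1]
    for j in i[:3]:
        if s[j,4]<1000: continue
        c=max(cv2.findContours((l==j).astype(np.uint8),0,1)[0],key=cv2.contourArea)
        q=cv2.approxPolyDP(cv2.convexHull(c),6,True)[:,0];print(n,s[j],q.tolist(),[plane(n,*p,.003)[:2] for p in q])
for k,n,u,v,z in[('loupe','scene',301.5,197.4,.016),('loupe','side',329.3,253,.016),('dome','scene',334,293.5,.04),('dome','side',310,172,.04),('holder','scene',258.2,279.9,.012),('drivb','scene',192,229,.004)]:print(k,n,plane(n,u,v,z))
im=cv2.imread('pics/side0.png');cv2.imwrite('pics/sidecrop.png',cv2.resize(im[265:365,150:290],None,fx=5,fy=5,interpolation=2))
im=cv2.imread('pics/scene0.png');cv2.imwrite('pics/scenecrop.png',cv2.resize(im[130:260,280:430],None,fx=4.5,fy=4.5,interpolation=2))
E
```

```text
knife [0.5777 0.0334 0.1076] [np.float64(0.00043717225241902817), np.float64(0.00043717225241915686)]
file [0.5923 0.107  0.1035] [np.float64(0.00020763204383710917), np.float64(0.00020763204383730214)]
reamer [ 0.5656 -0.0431  0.1023] [np.float64(0.0006941438918075735), np.float64(0.0006941438918076092)]
pad [0.4423 0.3281 0.0368] [np.float64(0.00042564978262913105), np.float64(0.0004256497826291291)]
scene [ 193  228  114   77 4206] [[248, 228], [306, 255], [254, 304], [193, 268]] [array([ 0.3923, -0.1564]), array([ 0.5822, -0.1502]), array([ 0.5911, -0.344 ]), array([ 0.3978, -0.3478])]
side [ 332  181   56   49 1120] [[332, 204], [357, 186], [378, 184], [387, 227]] [array([ 0.5768, -0.1661]), array([ 0.5819, -0.2898]), array([ 0.5405, -0.3392]), array([ 0.3948, -0.1724])]
loupe scene [0.4264 0.0307 0.016 ]
loupe side [0.4315 0.0221 0.016 ]
dome scene [ 0.7304 -0.2461  0.04  ]
dome side [ 0.7017 -0.2153  0.04  ]
holder scene [ 0.555  -0.2911  0.012 ]
drivb scene [ 0.2778 -0.2497  0.004 ]
```

View pics/sidecrop.png

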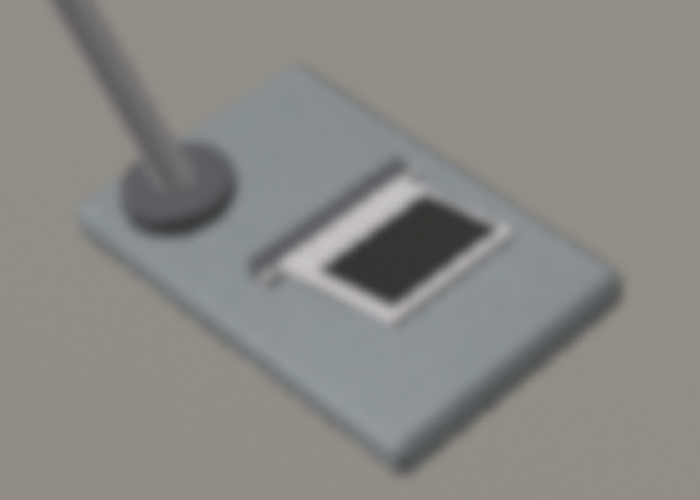

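View pics/scenecrop.png

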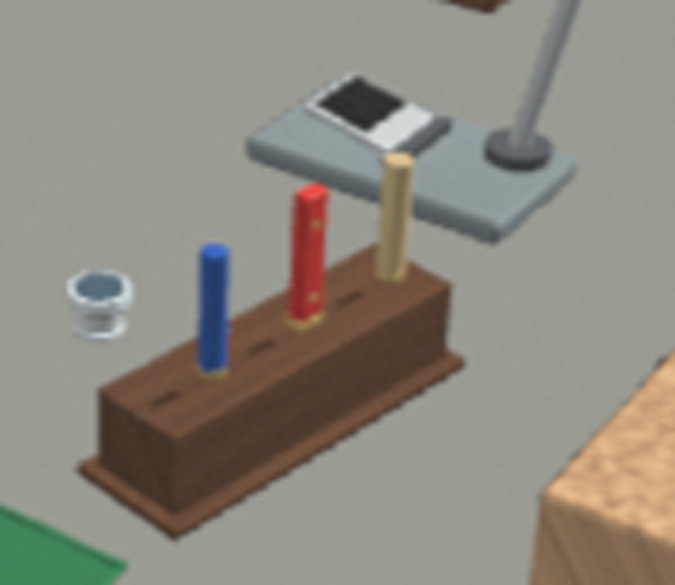

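The crops show the pad (side px ≈ (232,315)) on the lamp base, with the pole foot at side (186,302) and scene (395.5,163). The knife is the middle tool, with free slots beside it.

```bash
python3 - <<'E'
from h import *
np.set_printoptions(precision=4,suppress=True)
for p in[(209,278),(166,308),(274,322),(230,359)]:print('side base',plane('side',*p,.02))
print('pole',plane('side',185.6,302,.022),plane('scene',395.5,163,.022))
for p in[(425,195),(492,232),(395,303),(325,268)]:print('padc',plane('side',150+p[0]/5,265+p[1]/5,.037))
# red segmentation of the knife
for n in('scene','side'):
    im=cv2.imread(f'pics/{n}0.png')[100:260,250:400].astype(int)
    m=((im[...,2]>120)&(im[...,1]<80)&(im[...,0]<80)).astype(np.uint8)
    k,l,s,c=cv2.connectedComponentsWithStats(m);j=1+s[1:,4].argmax();print(n,s[j],c[j]+[250,100])
E
```

```text
side base [0.5798 0.2696 0.02  ]
side base [0.5747 0.389  0.02  ]
side base [0.3715 0.272  0.02  ]
side base [0.3684 0.3928 0.02  ]
pole [0.5557 0.3525 0.022 ] [0.5497 0.3682 0.022 ]
padc [0.4573 0.2988 0.037 ]
padc [0.4201 0.2957 0.037 ]
padc [0.4208 0.3472 0.037 ]
padc [0.4569 0.3525 0.037 ]
scene [ 94  71   9  30 188] [347.8777 186.7979]
side [ 26  86   9  31 133] [279.6391 200.1278]
```

```bash
for i in 1; do
python3 -m inch '[0.92,-0.91,0,0,0,0,0.92,-0.91,0,0,0,0,0.92,-0.91,0,0,0,0]' 0 20
python3 -m inch '[0.92,-0.91,0,0,0,0,0.92,-0.91,0,0,0,0,0.92,-0.91,0,0,0,0]'
python3 -m inch '[0.92,-0.91,0,0,0,0,0.92,-0.91,0,0,0,0,0.92,-0.91,0,0,0,0]'
python3 -m inch '[0.92,-0.91,0,0,0,0,0.92,-0.91,0,0,0,0,0.92,-0.91,0,0,0,0]'
python3 -m inch '[0.92,-0.91,0,0,0,0,0.92,-0.91,0,0,0,0,0.92,-0.91,0,0,0,0]'
python3 -m inch '[0.92,-0.91,0,0,0,0,0.92,-0.91,0,0,0,0,0.92,-0.91,0,0,0,0]'
done
```

```text
time: 1.9
position: [0.2848, -0.4745, 0.244]
tool_rot: [0.98, 0.2, 0.0, -0.003]
ft_force: [-0.4, 0.9, -0.1]
grip_width: 0.0743
grip_force: 0.0
time: 2.15
position: [0.3238, -0.3783, 0.2443]
tool_rot: [0.98, 0.201, 0.0, -0.002]
ft_force: [0.4, -0.0, -0.3]
grip_width: 0.055
grip_force: 0.0
time: 2.4
position: [0.3627, -0.283, 0.2445]
tool_rot: [0.98, 0.201, -0.0, -0.002]
ft_force: [-0.1, -0.2, -0.6]
grip_width: 0.0348
grip_force: 0.0
time: 2.65
position: [0.4019, -0.1877, 0.2446]
tool_rot: [0.98, 0.201, 0.0, -0.001]
ft_force: [-0.4, -0.7, -0.4]
grip_width: 0.015
grip_force: 0.0
time: 2.9
position: [0.4415, -0.0923, 0.2448]
tool_rot: [0.98, 0.201, 0.0, -0.001]
ft_force: [-0.3, 0.4, 0.3]
grip_width: 0.0013
grip_force: 0.0
time: 3.15
position: [0.4812, 0.0035, 0.2449]
tool_rot: [0.98, 0.201, 0.001, -0.0]
ft_force: [-0.0, -0.9, 0.9]
grip_width: 0.0003
grip_force: 0.0
```

```bash

python3 -m inch '[0.277,-0.975,0.53,0,0,0,0.277,-0.975,0.53,0,0,0,0.277,-0.975,0.53,0,0,0]'
python3 -m inch '[0.277,-0.975,0.53,0,0,0,0.277,-0.975,0.53,0,0,0,0.277,-0.975,0.53,0,0,0]'
python3 -m inch '[0.277,-0.975,0.53,0,0,0,0.277,-0.975,0.53,0,0,0,0.277,-0.975,0.53,0,0,0]'
python3 -m inch '[0.277,-0.975,0.53,0,0,0,0.277,-0.975,0.53,0,0,0,0.277,-0.975,0.53,0,0,0,0.277,-0.975,0.53,0,0,0]'
python3 - <<'E'
from h import *
for n in('side','wrist','scene'):
    im=camera(n)
    for d in cut_out(n,'pedal_pad')[:2]:
        v,u=np.nonzero(d['region']);print(n,d['conf'],u.mean(),v.mean(),plane(n,u.mean(),v.mean(),.037))
    if n=='wrist':cv2.imwrite('pics/w1.png',im[...,::-1])
    if n=='side':cv2.imwrite('pics/s1.png',cv2.resize(im[230:380,130:330,::-1],None,fx=3,fy=3))
E
```

```text
time: 3.4
position: [0.4665, 0.0848, 0.1999]
tool_rot: [0.979, 0.202, -0.003, -0.002]
ft_force: [-0.6, 0.2, 1.0]
grip_width: 0.0006
grip_force: 0.0
time: 3.65
position: [0.4571, 0.1642, 0.1577]
tool_rot: [0.979, 0.202, -0.002, -0.001]
ft_force: [-0.3, -0.3, 0.0]
grip_width: 0.0009
grip_force: 0.0
time: 3.9
position: [0.4481, 0.2443, 0.1155]
tool_rot: [0.979, 0.202, -0.001, -0.0]
ft_force: [-1.2, -0.9, 0.4]
grip_width: 0.0004
grip_force: 0.0
time: 4.23
position: [0.4389, 0.3228, 0.074]
tool_rot: [0.979, 0.202, -0.001, 0.0]
ft_force: [0.8, -0.7, 0.3]
grip_width: 0.0005
grip_force: 0.0
side 0.73 231.1788617886179 318.2276422764228 [0.43262822 0.33101687 0.037     ]
side 0.46 280.71746031746034 202.14920634920634 [ 0.65672512 -0.043765    0.037     ]
wrist 0.62 320.10852517075637 199.89387806729067 [0.45942561 0.3301299  0.037     ]
scene 0.66 361.72093023255815 155.4 [0.44843879 0.3227606  0.037     ]
scene 0.59 300.4535519125683 197.1693989071038 [0.44342606 0.00467347 0.037     ]
```

View pics/s1.png

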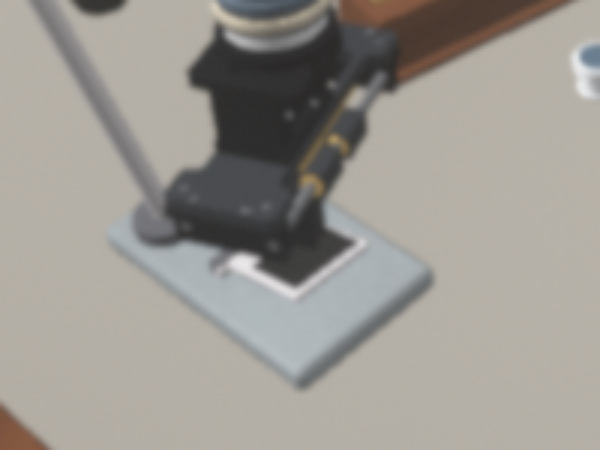

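```bash

python3 -m inch '[0,0,0.1,0,0,0,0,0,0.2,0,0,0,0,0,0.25,0,0,0,0,0,0.25,0,0,0]'
python3 -m inch '[0,0,0.05,0,0,0,0,0,0.05,0,0,0]'
python3 -m inch '[0,0,0.05,0,0,0,0,0,0.05,0,0,0]'
```

```text
time: 4.87
position: [0.4389, 0.3212, 0.0554]
tool_rot: [0.98, 0.2, -0.001, 0.0]
ft_force: [-3.2, -1.4, 8.7]
grip_width: 0.0008
grip_force: 4.1
time: 5.03
position: [0.4389, 0.3213, 0.0548]
tool_rot: [0.98, 0.2, -0.0, 0.0]
ft_force: [-6.7, -3.5, 34.5]
grip_width: 0.0005
grip_force: 17.0
time: 5.2
position: [0.4389, 0.3213, 0.0542]
tool_rot: [0.98, 0.2, 0.0, 0.0]
ft_force: [-11.6, -5.8, 59.1]
grip_width: 0.0004
grip_force: 29.9
```

```bash

python3 -m inch '[0,0,-0.07,0,0,0,0,0,-0.07,0,0,0]'
python3 - <<'E'
from h import *
a=camera('scene');cv2.imwrite('pics/sc2.png',a[...,::-1]);b=cv2.imread('pics/scene0.png')[...,::-1]
d=a.astype(int)-b;print(a.mean(),b.mean(),d[230:300,200:300].mean((0,1)),d[20:60,420:530].mean(),a[30:50,430:520].max((0,1)))
im=np.hstack([cv2.resize(x[0:200,300:560],None,fx=1.5,fy=1.5) for x in(a,b)]);cv2.imwrite('pics/cmp.png',im[...,::-1])
E
```

```text
time: 5.37
position: [0.439, 0.3214, 0.0552]
tool_rot: [0.98, 0.2, 0.001, 0.0]
ft_force: [-2.5, -2.0, 14.6]
grip_width: 0.0005
grip_force: 7.7
124.62039583333333 122.42911067708333 [-0.36414286 -0.524      -0.416     ] -0.37492424242424244 [219 200 156]
```

View pics/cmp.png

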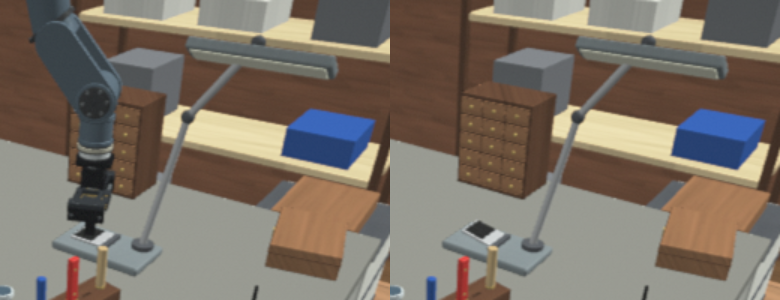

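The pictures show the tool on the pad, but no visible light change; I'll confirm the pedal's travel by its spring force while releasing slowly.

```bash
for i in 1; do
python3 -m inch '[0,0,-0.04,0,0,0,0,0,-0.04,0,0,0,0,0,-0.04,0,0,0]'
python3 -m inch '[0,0,-0.04,0,0,0,0,0,-0.04,0,0,0,0,0,-0.04,0,0,0]'
python3 -m inch '[0,0,-0.04,0,0,0,0,0,-0.04,0,0,0,0,0,-0.04,0,0,0]'
python3 -m inch '[0,0,-0.04,0,0,0,0,0,-0.04,0,0,0,0,0,-0.04,0,0,0]'
python3 -m inch '[0,0,-0.04,0,0,0,0,0,-0.04,0,0,0,0,0,-0.04,0,0,0]'
done | egrep 'pos|ft_'
```

```text
position: [0.4392, 0.3214, 0.0562]
ft_force: [-0.9, -1.2, 6.0]
position: [0.4396, 0.3214, 0.0591]
ft_force: [-0.5, -1.6, 4.0]
position: [0.4401, 0.3217, 0.0623]
ft_force: [2.2, -2.2, 3.2]
position: [0.4396, 0.322, 0.0654]
ft_force: [1.7, 0.1, 2.3]
position: [0.4383, 0.3217, 0.0683]
ft_force: [-0.8, -0.1, -0.4]
```

```bash
for i in 1; do
python3 -m inch '[0,0,-1,0,0,0,0,0,-1,0,0,0]' 60 40
python3 -m inch '[0.046,1,-1,0,0,0,0.046,1,-1,0,0,0,0.046,1,-1,0,0,0]'
python3 -m inch '[0.046,1,0,0,0,0,0.046,1,0,0,0,0]'
python3 -m inch '[0.046,1,0,0,0,0,0.046,1,0,0,0,0]'
python3 -m inch '[0.046,0.95,0,0,0,-0.631,0.046,0.95,0,0,0,-0.631,0.046,0.95,0,0,0,-0.631,0.046,0.95,0,0,0,-0.631,0.046,0.95,0,0,0,-0.631,0.046,0.95,0,0,0,-0.631,0.046,0.95,0,0,0,-0.631,0.046,0.95,0,0,0,-0.631,0.046,0.95,0,0,0,-0.631,0.046,0.95,0,0,0,-0.631]'
done | egrep 'pos|rot|time'
python3 - <<'E'
from h import *
from scipy.spatial.transform import Rotation as R
o=get_obs();print(o['q'],o['position'],R.from_quat(o['tool_rot']).as_matrix().round(3))
a=camera('wrist');cv2.imwrite('pics/w2.png',a[...,::-1])
for t,z in(('knife',.107),('file_grip',.103),('reamer_grip',.103)):
  for d in cut_out('wrist',t)[:2]:
    v,u=np.nonzero(d['region']);print(t,d['conf'],d['bbox'],plane('wrist',u.mean(),v.mean(),z))
E
```

```text
time: 6.83
position: [0.4365, 0.3207, 0.1457]
tool_rot: [0.98, 0.2, -0.005, 0.001]
time: 7.08
position: [0.4747, 0.2487, 0.2308]
tool_rot: [0.98, 0.2, 0.001, 0.0]
time: 7.25
position: [0.5094, 0.1768, 0.2303]
tool_rot: [0.98, 0.201, 0.002, 0.0]
time: 7.42
position: [0.5434, 0.1037, 0.2285]
tool_rot: [0.98, 0.2, -0.0, -0.0]
time: 8.25
position: [0.5761, 0.0371, 0.2281]
tool_rot: [0.768, 0.641, -0.0, -0.001]
[-1.29273163e-01  4.83484786e-01  1.57137979e+00  2.35447479e-04
  1.08828561e+00  5.05219021e-02] [0.57608746 0.03710332 0.2280602 ] [[ 0.179  0.984 -0.002]
 [ 0.984 -0.179  0.   ]
 [ 0.    -0.002 -1.   ]]
knife 0.97 [321.5, 175.5, 336.1, 229.5] [0.57949232 0.02790658 0.107     ]
knife 0.15 [189.7, 186.9, 227.1, 222.0] [0.46938586 0.04785479 0.107     ]
file_grip 0.66 [315.1, 102.6, 339.8, 123.1] [0.59408419 0.10519908 0.103     ]
reamer_grip 0.66 [318.3, 246.6, 332.4, 301.9] [ 0.56701634 -0.03824269  0.103     ]
```

View pics/w2.png

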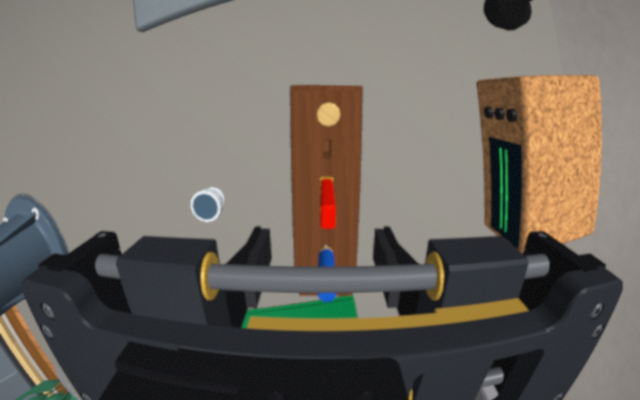

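The wrist view shows the knife's red handle at (328,204), centred between the fingers, with the rack parallel to the tool's x; the file (328,114) and reamer (327,275) are well clear.

```bash
for i in 1; do
python3 -m inch '[-0.05,0.04,0.4,0,0,0,-0.05,0.04,0.7,0,0,0,-0.05,0.04,0.7,0,0,0]' 60 40
python3 -m inch '[0,0,0.35,0,0,0,0,0,0.71,0,0,0,0,0,0.71,0,0,0,0,0,0.71,0,0,0]'
done | egrep 'pos|rot|time|ft'
python3 - <<'E'
from h import *
for n in('scene','side'):
  a=camera(n);cv2.imwrite(f'pics/{n}3.png',a[...,::-1])
b=cv2.imread('pics/scene3.png')[110:250,270:420];c=cv2.imread('pics/side3.png')[150:290,210:360]
cv2.imwrite('pics/grip3.png',np.hstack([cv2.resize(x,(400,373),interpolation=2)for x in(b,c)]))
E
```

```text
time: 8.7
position: [0.5759, 0.0326, 0.1684]
tool_rot: [0.767, 0.641, -0.003, -0.003]
ft_force: [-1.3, 0.6, -0.7]
time: 9.03
position: [0.5785, 0.0325, 0.1155]
tool_rot: [0.767, 0.642, -0.001, -0.001]
ft_force: [-0.6, 0.3, 0.3]
```

View pics/grip3.png

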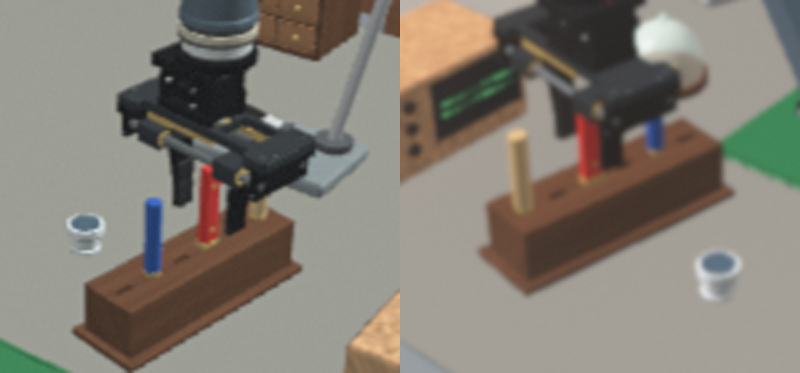

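The fingers straddle the red handle cleanly in both views. Now I close and draw the knife out.

```bash
for i in 1; do
python3 -m inch '[0,0,0,0,0,0,0,0,0,0,0,0,0,0,0,0,0,0,0,0,0,0,0,0,0,0,0,0,0,0,0,0,0,0,0,0,0,0,0,0,0,0,0,0,0,0,0,0,0,0,0,0,0,0,0,0,0,0,0,0,0,0,0,0,0,0,0,0,0,0,0,0]' 0 40
python3 -m inch '[0,0,-0.1,0,0,0,0,0,-0.2,0,0,0,0,0,-0.4,0,0,0,0,0,-0.6,0,0,0,0,0,-0.8,0,0,0,0,0,-1,0,0,0,0,0,-1,0,0,0]'
python3 -m inch '[0,0,-0.5,0,0,0,0,0,-1,0,0,0,0,0,-1,0,0,0]'
done | egrep -v rot
```

```text
time: 10.13
position: [0.5791, 0.0323, 0.1157]
ft_force: [0.4, -0.1, -0.2]
grip_width: 0.0117
grip_force: 40.0
time: 10.72
position: [0.5815, 0.0321, 0.1998]
ft_force: [0.6, -0.1, -0.0]
grip_width: 0.012
grip_force: 40.0
time: 10.97
position: [0.5835, 0.032, 0.2833]
ft_force: [1.0, -0.3, 0.3]
grip_width: 0.0119
grip_force: 40.0
```

```bash
python3 - <<'E'
from h import *
from scipy.spatial.transform import Rotation as R
o=get_obs();print(o['time'],np.round(o['q'],3),o['position'])
R0=R.from_quat(o['tool_rot']);q=o['q']
print('model',(R.from_euler('ZYZYZ',[q[0],q[1]+q[2],q[3],q[4],q[5]+np.pi/2]).inv()*R0).magnitude())
for az in(60,75,90,-90,-120):
  for sy in(1,-1):
    z=np.array([np.cos(np.radians(az)),np.sin(np.radians(az)),0]);y=np.array([0,0,sy]);R1=R.from_matrix(np.c_[np.cross(y,z),y,z])
    tcp=np.array([.491,-.25])-z[:2]*.075;w=tcp-z[:2]*.2;q1=np.arctan2(w[1],w[0])-.111/np.hypot(*w)
    e=(R.from_euler('ZY',[q1,2.0]).inv()*R1).as_euler('ZYZ');e[2]=(e[2]-np.pi/2+np.pi)%(2*np.pi)-np.pi
    print(az,sy,tcp.round(3),'q1',q1.round(2),'q4,5,6',e.round(2),'rv',((R0.inv()*R1).as_rotvec()/(np.pi/2)).round(3))
E
```

```text
10.9667 [-0.136  0.424  1.502  0.     1.2    0.04 ] [0.58354739 0.03195861 0.28325869]Traceback (most recent call last):
  File "<stdin>", line 5, in <module>
  File "scipy/spatial/transform/_rotation.pyx", line 1413, in scipy.spatial.transform._rotation.Rotation.from_euler
ValueError: Expected axis specification to be a non-empty string of upto 3 characters, got ZYZYZ
```

```bash
python3 - <<'E'
from h import *
from scipy.spatial.transform import Rotation as R
o=get_obs()
R0=R.from_quat(o['tool_rot']);q=o['q']
print('model',((R.from_euler('ZYZ',[q[0],q[1]+q[2],q[3]])*R.from_euler('YZ',[q[4],q[5]+np.pi/2])).inv()*R0).magnitude())
for az in(60,75,90,-90,-120):
  for sy in(1,-1):
    z=np.array([np.cos(np.radians(az)),np.sin(np.radians(az)),0]);y=np.array([0,0,sy]);R1=R.from_matrix(np.c_[np.cross(y,z),y,z])
    tcp=np.array([.491,-.25])-z[:2]*.075;w=tcp-z[:2]*.2;q1=np.arctan2(w[1],w[0])-.111/np.hypot(*w)
    e=(R.from_euler('ZY',[q1,2.0]).inv()*R1).as_euler('ZYZ');e[2]=(e[2]-np.pi/2+np.pi)%(2*np.pi)-np.pi
    print(az,sy,tcp.round(3),'q1',q1.round(2),'q4,5,6',e.round(2),'rv',((R0.inv()*R1).as_rotvec()/(np.pi/2)).round(3))
E
```

```text
model 3.4986510330160495e-16
60 1 [ 0.454 -0.315] q1 -1.13 q4,5,6 [ 1.29  2.11 -2.08] rv [-0.853  0.608 -0.599]
60 -1 [ 0.454 -0.315] q1 -1.13 q4,5,6 [1.29 2.11 1.06] rv [0.658 0.923 0.938]
75 1 [ 0.472 -0.322] q1 -1.05 q4,5,6 [ 1.17  2.28 -2.15] rv [-0.787  0.734 -0.723]
75 -1 [ 0.472 -0.322] q1 -1.05 q4,5,6 [1.17 2.28 0.99] rv [0.75  0.804 0.817]
90 1 [ 0.491 -0.325] q1 -0.97 q4,5,6 [ 1.02  2.42 -2.25] rv [-0.706  0.857 -0.844]
90 -1 [ 0.491 -0.325] q1 -0.97 q4,5,6 [1.02 2.42 0.89] rv [0.827 0.682 0.693]
-90 1 [ 0.491 -0.175] q1 -0.17 q4,5,6 [-1.64  1.41  2.01] rv [-0.812 -0.691  0.68 ]
-90 -1 [ 0.491 -0.175] q1 -0.17 q4,5,6 [-1.64  1.41 -1.14] rv [ 0.72  -0.847 -0.86 ]
-120 1 [ 0.528 -0.185] q1 -0.2 q4,5,6 [-1.43  1.87  2.02] rv [-0.647 -0.936  0.921]
-120 -1 [ 0.528 -0.185] q1 -0.2 q4,5,6 [-1.43  1.87 -1.12] rv [ 0.87  -0.602 -0.61 ]
```

```bash
for i in 1; do
python3 -m inch '[-1,-0.2,0,0,0,0,-1,-0.2,0,0,0,0,-1,-0.2,0,0,0,0]'
python3 -m inch '[-1,-0.2,0,0,0,0,-1,-0.2,0,0,0,0,-1,-0.2,0,0,0,0]'
python3 -m inch '[-1,-0.2,0,0,0,0,-1,-0.2,0,0,0,0,-1,-0.2,0,0,0,0]'
python3 -m inch '[-1,-0.2,0,0,0,0.6,-1,-0.2,0,0,0,0.6,-1,-0.2,0,0,0,0.6,-1,-0.2,0,0,0,0.6,-1,-0.2,0,0,0,0.6,-1,-0.2,0,0,0,0.6,-1,-0.2,0,0,0,0.6,-1,-0.2,0,0,0,0.6,-1,-0.2,0,0,0,0.6]'
python3 -m inch '[0,0,0,0,0,0.622,0,0,0,0,0,0.622,0,0,0,0,0,0.622,0,0,0,0,0,0.622,0,0,0,0,0,0.622,0,0,0,0,0,0.622,0,0,0,0,0,0.622,0,0,0,0,0,0.622,0,0,0,0,0,0.622,0,0,0,0,0,0.622]'
done | egrep 'time|pos|grip'
python3 - <<'E'
from h import *
from scipy.spatial.transform import Rotation as R
o=get_obs();print(np.round(o['q'],3));M=R.from_quat(o['tool_rot']).as_matrix();print(M.round(3),M.T@(np.array([.4535,-.315,.21])-o['position'])/.08)
E
```

```text
time: 11.22
position: [0.5472, -0.0486, 0.2756]
grip_width: 0.0118
grip_force: 40.0
time: 11.47
position: [0.5178, -0.1249, 0.2754]
grip_width: 0.0119
grip_force: 40.0
time: 11.72
position: [0.4884, -0.201, 0.2755]
grip_width: 0.0119
grip_force: 40.0
time: 12.47
position: [0.4602, -0.2706, 0.2754]
grip_width: 0.0114
grip_force: 40.0
time: 13.3
position: [0.46, -0.2709, 0.2755]
grip_width: 0.0119
grip_force: 40.0
[-0.742  0.367  1.623  0.     1.151  1.35 ]
[[ 0.867 -0.498 -0.   ]
 [-0.498 -0.867  0.   ]
 [-0.    -0.    -1.   ]] [0.20370988 0.5184697  0.81891711]
```

Now the tilt of 90° about tool x together with the shift.

```bash
for i in 1; do
python3 -m inch '[0.2,0.52,0,0.5,0,0,0.2,0.52,0,0.5,0,0,0.2,0.52,0,0.5,0,0,0.2,0.52,0,0.5,0,0,0.2,0.52,0,0.5,0,0,0.2,0.52,0,0.5,0,0,0.2,0.52,0,0.5,0,0,0.2,0.52,0,0.5,0,0]'
python3 -m inch '[0,0,0,0.5,0,0,0,0,0,0.5,0,0,0,0,0,0.5,0,0,0,0,0,0.5,0,0,0,0,0,0.5,0,0,0,0,0,0.5,0,0,0,0,0,0.5,0,0,0,0,0,0.5,0,0,0,0,0,0.5,0,0,0,0,0,0.5,0,0]'
done | egrep 'time|pos|grip|ft'
python3 - <<'E'
from h import *
from scipy.spatial.transform import Rotation as R
o=get_obs();print(np.round(o['q'],3));M=R.from_quat(o['tool_rot']).as_matrix();print(M.round(3),M.T@(np.array([.4535,-.315,.21])-o['position'])/.08)
E
```

```text
time: 13.97
position: [0.4519, -0.3166, 0.2738]
ft_force: [0.4, -0.1, -0.8]
grip_width: 0.0116
grip_force: 40.0
time: 14.8
position: [0.4534, -0.3149, 0.2769]
ft_force: [-0.2, 0.1, -0.6]
grip_width: 0.0119
grip_force: 40.0
[-1.237  0.886  1.526  0.995  2.019  0.591]
[[ 0.866  0.     0.5  ]
 [-0.5   -0.005  0.866]
 [ 0.003 -1.    -0.004]] [-0.00095658  0.83676032  0.00305517]
```

```bash
python3 -m inch '[0,0,0,0,0,0,0,0,0,0,0,0,0,0,0,0,0,0]' | egrep 'pos|grip'; python3 - <<'E'
from h import *
from scipy.spatial.transform import Rotation as R
ims=[camera(n) for n in('scene','side')]
o=get_obs();M=R.from_quat(o['tool_rot']).as_matrix();p=np.array(o['position'])
for n,im in zip(('scene','side'),ims):
    im=im[...,::-1].copy();c=get_calibration(n);T=np.linalg.inv(c['T']);f=200/np.tan(np.radians(c['vertical_fov']/2))
    for s in(.0747,.0957):
        q=T@np.r_[p+M[:,2]*s,1];print(n,s,q[0]/q[2]*f+c['cx'],q[1]/q[2]*f+c['cy'],p+M[:,2]*s)
    cv2.imwrite(f'pics/{n}4.png',im)
a=cv2.imread('pics/scene4.png');b=cv2.imread('pics/side4.png')
cv2.imwrite('pics/f4.png',np.hstack([cv2.resize(a[120:320,140:400],(520,400)),cv2.resize(b[60:260,330:470],(280,400))]))
E
```

```text
position: [0.453, -0.3153, 0.2767]
grip_width: 0.0118
grip_force: 40.0
scene 0.0747 240.23226701984584 161.57163947341178 [ 0.49033704 -0.25079755  0.27620856]
scene 0.0957 250.02358089321254 159.70766380277257 [ 0.50087042 -0.23263035  0.27618176]
side 0.0747 379.7511851786163 111.9705434475145 [ 0.49033704 -0.25079755  0.27620856]
side 0.0957 372.22534332152696 113.11704043477589 [ 0.50087042 -0.23263035  0.27618176]
```

View pics/f4.png

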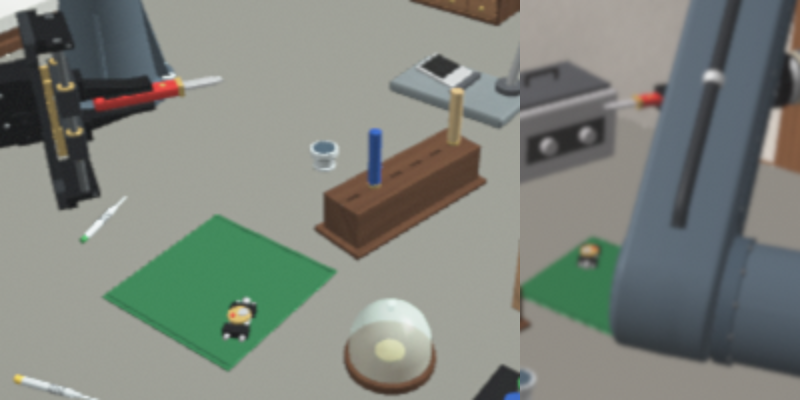

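The knife lies level with its tip at scene (250,160), as predicted, and the blade is over the mat's middle. Everything else is undisturbed.

```bash
python3 -c "
from rig import *
print(hand_in())"
```

```text
the job is handed in; nothing more can be done
None
```

I handed the job in at about 15 s: I pressed the pedal to its stop first, then drew the knife, which I'm holding level, flat up, about 27 cm above the middle of the mat. The camera never showed the lamp lit, so the pedal press rests on force readings alone: a hard stop, then the spring easing from 6 N to about 2 N over roughly 10 mm.

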